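# Set the coffee grinder's grind lever to the marked notch and clamp it

### The job

Set the sample grinder to its marked grind: swing up the clamp handle at the grinder's side as far as it comfortably goes, lift the grind lever out of the wide rest gap, bring it round and let it down fully home in the notch that has the large round button in front of it. Then, with the lever home, swing the clamp handle fully down again so that its bar holds the lever, let go, and leave the jars, cup and tamper where they stand.

Things in the scene. Friction and masses are not known exactly. Their poses are not given: they have to be found in the camera images.
- grinder: White and aluminium coffee grinder, fixed to the counter. Origin on the counter under the vertical pivot axis of the grind lever; -x is its front (where the lever is), z up. A motor housing (100 x 140 mm, 290 high) stands behind the axis; a dark head plate (190 mm wide, height 236 to 250, reaching 85 mm ahead of the axis) carries the hopper over the lever.
- hopper (a point): Centre of the hopper's underside, on the pivot axis, 250 mm above the counter. The hopper is round, 250 mm across, 92 mm high. It leaves no room for an upright gripper over the lever knob: come in tilted about 30 degrees, the fingers pointing down and in towards the grinder.
- quadrant (a point): Pivot axis at the top face (height 125 mm) of the flat quadrant under the lever. Steel teeth 16 mm high stand on it 150 to 170 mm from the axis. Bearings from the front (-x), counterclockwise from above: wide rest gap at -0.5 rad, the three notches at -0.1, 0.2 and 0.5 rad. Notches are 14 mm wide, the lever's blade 8 mm.
- mark: Large round steel button, 28 mm across, 6 mm high, on the quadrant's front lip, 190 mm from the pivot axis, straight in front of (radially outward from) the notch to use. The two other notches have small studs, 8 mm across, there instead. Origin: centre of its underside.
- lever_grip (a point): Point to pinch on the grind lever's dark wooden knob, a round stick 22 mm thick, 46 mm long, leaning outwards (away from the pivot) by 0.52 rad; on its axis, 20 mm below its top end. Lever down: 143 mm from the pivot axis, height 185. Axes are the lever's: -x points outwards along it, y across it (the way to close the fingers), z up.
- lever_nose (a point): Point on the lever's centre line, ahead of its end, 190 mm from the pivot axis and just over the quadrant when the lever is down: with the lever in the right notch this point is at the mark.
- lever_swing (a joint): Swing of the grind lever about the grinder's vertical axis, rad. 0: middle of the wide rest gap (it starts there within 0.1); grows counterclockwise seen from above; the notches are at 0.4, 0.7 and 1.0.
- lever_lift (a joint): Lift of the grind lever, rad. 0: fully down; grows upwards to 0.3; the lever falls by its own weight. Its level hinge lies 35 mm from the pivot axis, at height 150. The blade under the lever, 160 mm from the axis, clears the teeth above 0.14.
- clamp (a joint): Clamp handle angle, rad. 0: fully down, its bar holding the lever down; grows as the handle swings up, to 1.2. Stiff: stays where left. The bar frees the lever from about 0.6; take it to 1 or more.
- clamp_grip (a point): Centre of the clamp handle's dark wooden roller, a cylinder 26 mm thick and 26 mm long lying along y, at the +y side of the grinder; pinch it on its flat ends (fingers closing along y). It is 81 mm from the clamp's axis. Site axes are those of the grinder, turned with the handle about y.
- clamp_axis (a point): Point on the clamp's level hinge axis (along the grinder's y, height 190, 48 mm ahead of the pivot axis), beside the roller. With the handle down the roller lies 80 mm ahead of (towards -x) and 14 mm above this point; it swings up and then back about it.
- jar_a: Bystander: small corked glass sample jar, 38 mm across, 75 mm tall, loose. Origin: centre of its underside.
- jar_b: Bystander: a second such jar.
- cup: Bystander: steel cup, 70 mm across, 75 mm tall, loose. Origin: centre of its underside.
- tamper: Bystander: steel tamper standing on its foot, 52 mm across, 84 mm tall, loose. Origin: centre of its underside.

How it is judged (in metres and radians):
On the way, in this order (a step that is already met when the one before it is completed fails the run):
1. the clamp handle is swung up (0.85 rad or more) (value of joint clamp above 0.85 rad), for 0.2 s.
2. with the clamp still up (over 0.6 rad), the lever is home in the marked notch (value of joint clamp above 0.6 rad and horizontal distance between lever_nose and mark below 0.008 m and value of joint lever_lift below 0.035 rad), for 0.2 s.
At the end, for the whole second after the job is handed in: The lever is fully down (lift under 0.035 rad) in the marked notch (its nose within 8 mm of the mark, seen from above), the clamp handle is fully down (under 0.10 rad), all at rest (horizontal distance between lever_nose and mark below 0.008 m and value of joint lever_lift below 0.035 rad and value of joint clamp below 0.1 rad and velocity of joint clamp between -0.05 and 0.05 rad/s and velocity of joint lever_swing between -0.05 and 0.05 rad/s); the robot touches nothing.
It fails at once if the first jar is pushed away (over 30 mm) or knocked over (distance of jar_a from where it was at the start of the episode above 0.03 m or angle between jar_a's own z axis and vertical above 0.5 rad).
It fails at once if the second jar is pushed away (over 30 mm) or knocked over (distance of jar_b from where it was at the start of the episode above 0.03 m or angle between jar_b's own z axis and vertical above 0.5 rad).
It fails at once if the cup is pushed away (over 30 mm) or knocked over (distance of cup from where it was at the start of the episode above 0.03 m or angle between cup's own z axis and vertical above 0.5 rad).
It fails at once if the tamper is pushed away (over 30 mm) or knocked over (distance of tamper from where it was at the start of the episode above 0.03 m or angle between tamper's own z axis and vertical above 0.5 rad).
It also fails if it takes over 70 s, if anything falls off the work surface, if the arm or the gripper's body presses on something with over 40 N, if the wrist force passes 120 N, or if a joint passes its speed limit or range.

### The arm

A 6-joint arm with a two-finger parallel gripper is mounted at the origin on the work surface. World frame = base frame: x ahead of the robot, y to its left, z up, the work surface at z = 0. Lengths are in m, angles in degrees, forces in N, time in s.
With the tool pointing down it reaches from about 0.25 to 0.725 m from the base axis. Payload 9.7 kg.
Tool frame: the origin (TCP) lies between the finger pads; the fingertips stand bot.tcp_to_tips ahead of it and the grasp point (between the pads) lies 2 mm behind it (bot.tcp_to_tips is the distance from the TCP to the fingertips, in m); z points along the fingers, y is the line along which they close (so a half turn about z gives the same grasp; the last joint's range is limited). The gripper opens to 85 mm and grips with 20 to 120 N. Pads are 22 mm wide; open, the fingers measure 114 mm over their backs; the gripper's body (76 mm by 85 mm) begins 54 mm behind the grasp point. The pads swing forward as they close: fully open they stand 13 mm farther back than shut.
Start: joints at [64.171, 4.979, 10.078, 95.1, 0, 90], TCP at [0.24, 0.495, 0.248] pointing down, gripper open.
Joint ranges: [-179.16, 179.16], [-48.56, 103.87], [-65.8, 70.77], [-126.05, 130.52], [-82.76, 87.17], [-180, 180]. Speed limits (degrees/s): [127.2, 127.2, 147.25, 180, 180, 180].

### API

Orientations are given as [roll, pitch, yaw] about the fixed x, y, z axes, in that order (R = Rz(yaw) Ry(pitch) Rx(roll)).
In Python, from workcell import sensors, camera, camera_params, bot gives the robot as it stands.
- The arm moves only by the tool apply_moves, never from a script. Its argument "motion" is a list of rows, each an object with "jaw": the opening, from -1 (shut) to 1 (fully open); "xyz": the shift along the tool's x, y, z in mm, a list of three; "twist": the turn about the tool's z in rad. A call has 1 to 5 rows; each row is the pose to reach, as a shift and turn from the pose commanded when the call began, along the tool's axes at that moment; what a row does not reach only later rows make up. A row lasts 1/8 s, in which the tool goes at most 62.5 mm and 10.7 degrees, less where a joint would pass 70% of its speed; a pose out of reach is approached as far as the arm can. A call with a gripper value outside its range is refused whole. The fingers move at their own pace and stop on an object; "grip_force" is the grip in N (left out, the last holds). Time passes only in rows, so rows that repeat a pose let the fingers close. It gives the time, the measured TCP pose, the force, the opening and the grip force at its end, in the units of the state.
- sensors.get_obs(): the state, without advancing time (a new reading comes with each control period).
- camera(name): name is "scene" or "side" or "wrist"; returns (picture, depth): 420x560x3 uint8, red, green, blue; 420x560 float32, m along the optical axis (not along the pixel's ray), 0 where there is no reading.
- camera_params(name): a dict with "mtx" (3x3 intrinsics, pixels), "rvec" (rotation vector, rad) and "tvec" (3), from world to camera coordinates, as OpenCV has them. Camera axes: x right, y down, z forward; pixel columns grow to the right and rows downward; lengths in m; the calibration is good to about 2 mm. A picture is of the moment at which its call begins: read the wrist's pose just before it. camera_params takes no time and is no camera call; for the wrist camera it gives the pose at the moment of the call.
- bot.job_done(): hands the job in; it is judged then, once.
The state is a dict: "time": time; "q": joint angles; "qd": joint speeds; "joint_efforts": joint torques, N m; "ee_pos": TCP position; "tcp_rot": TCP orientation; "wrist_force": force on the tool from outside, world axes, zero at the start; "torque": the same for the moment, N m; "opening": finger opening in m; "grasp_force": force on a finger pad.
Only numpy, scipy, OpenCV 4.12 (cv2) and the standard library are available. Lean on these libraries where they do the work, as an engineer would, in place of code of your own. Each camera call takes 0.05 s, during which the arm holds its last target. There are 200 camera calls.

## Working session

There is one attempt and no reset: what is moved stays moved. The work goes in short steps, Python scripts to look and compute and a tool call to move; the robot and the scene stay as the last step left them, time stands still between calls to the robot, and variables do not carry over. Pictures are saved under pics/ and viewed, at most 10 in all, crops included, and the job is handed in when it is done.

Besides the shell and the picture viewer there is one more tool, called after ">>>" as name(argument=value, ...) on one line, values as JSON. apply_moves: Moves the arm, as the interface text tells. Its arguments: {"type":"object","properties":{"motion":{"type":"array","items":{"type":"object","properties":{"jaw":{"type":"number"},"xyz":{"type":"array","items":{"type":"number"}},"twist":{"type":"number"}}}},"grip_force":{"type":"number"}},"required":["motion"]}

```bash
ls; mkdir -p pics
python3 - <<'E'
from workcell import sensors, camera, camera_params, bot
import cv2,numpy as np
o=sensors.get_obs(); print(o, bot.tcp_to_tips)
for n in ("scene","side"):
    p,d=camera(n); cv2.imwrite(f"pics/{n}0.png",p[:,:,::-1]); np.savez(f"pics/{n}0.npz",p=p,d=d,**camera_params(n))
    c=camera_params(n); R=cv2.Rodrigues(np.array(c['rvec']))[0]; print(n,-R.T@np.array(c['tvec']).ravel(), R[2])
E
```

```text
pics
{'time': 0.0, 'q': array([6.41732131e+01, 5.00925271e+00, 1.00346349e+01, 9.50988693e+01,
       6.44443363e-04, 9.00002535e+01]), 'qd': array([ 0.0255871 ,  0.02442449, -0.13038284,  0.02862983,  0.1226719 ,
       -0.00355976]), 'joint_efforts': array([-5.68309024e-04, -5.20387244e+01,  4.64799035e+01,  1.66020251e-02,
        4.80921415e-05,  8.30677777e-06]), 'ee_pos': array([0.23951716, 0.49488138, 0.24760239]), 'tcp_rot': array([-1.79926513e+02, -6.44117662e-04,  1.54172959e+02]), 'wrist_force': array([ 0.35683945,  0.43335529, -0.0520706 ]), 'torque': array([-0.06072443,  0.02706342, -0.01073609]), 'grasp_force': 0.0, 'opening': 0.08570554158298217} 0.017
scene [0.94374167 0.08891526 1.23177233] [-0.31185209 -0.08579582 -0.94624909]
side [ 0.84932534 -0.18605153  1.10515701] [-0.24025601  0.19190786 -0.95155053]
```

View pics/scene0.png

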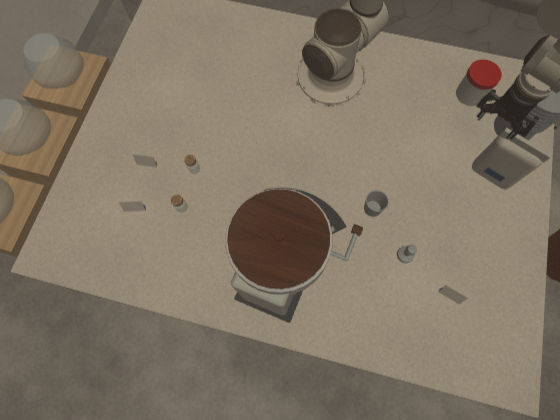

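View pics/side0.png

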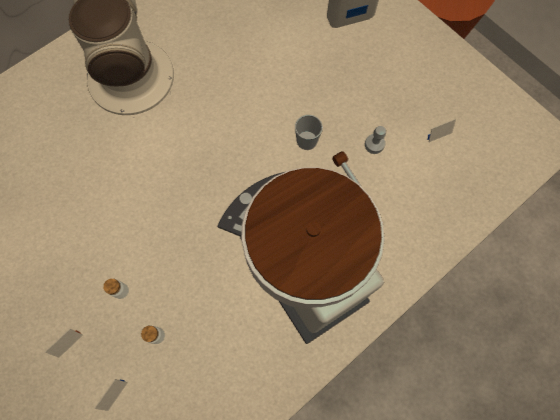

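The scene view shows the hopper at (279,238) and the clamp roller at (357,230). In the side view the quadrant and a round button appear near (246,199). I'll measure these next.

```bash
cat > h.py <<'E'
import numpy as np,cv2
def load(f):
    z=np.load(f); R=cv2.Rodrigues(z['rvec'])[0]; return z['p'],z['d'],z['mtx'],R,z['tvec'].ravel()
def dep(L,u,v):
    p,d,K,R,t=L; D=d[int(round(v)),int(round(u))]
    return R.T@(D*np.linalg.inv(K)@[u,v,1]-t)
def ray(L,u,v,z):
    p,d,K,R,t=L; c=-R.T@t; r=R.T@np.linalg.inv(K)@[u,v,1]; return c+r*(z-c[2])/r[2]
def cloud(L):
    p,d,K,R,t=L; v,u=np.mgrid[:420,:560]; P=np.stack([u,v,np.ones_like(u)],-1)@np.linalg.inv(K).T*d[...,None]
    return (P-t)@R
def proj(L,X):
    p,d,K,R,t=L; x=K@(R@X+t); return x[:2]/x[2]
E
python3 - <<'E'
from h import *
for n in("scene","side"):
    L=load(f"pics/{n}0.npz"); C=cloud(L); hsv=cv2.cvtColor(L[0],cv2.COLOR_RGB2HSV)
    z=C[...,2]; top=(z>.30)&(z<.37)&(C[...,0]>.3)
    nn,lab,st,ce=cv2.connectedComponentsWithStats(top.astype(np.uint8))
    for i in range(1,nn):
        if st[i,4]>2000:
            P=C[lab==i]; print(n,'hopper',st[i],np.median(P[:,2]))
            rim=P[:,2]>np.percentile(P[:,2],50)-.004
            (c,r)=cv2.minEnclosingCircle((P[rim,:2]*1000).astype(np.float32)); print(c,r)
    for nm,m in {'objs':(z>.05)&(z<.3)&(C[...,0]>.2)}.items():
        nn,lab,st,ce=cv2.connectedComponentsWithStats(m.astype(np.uint8))
        for i in range(1,nn):
            if st[i,4]>25: P=C[lab==i]; print(nm,ce[i].round(),st[i,4],np.median(P,0).round(3),P[:,2].max().round(3))
L=load("pics/side0.npz")
im=L[0][140:260,200:400,::-1]; a=cv2.resize(im[:110,:],None,fx=4,fy=4,interpolation=cv2.INTER_CUBIC); cv2.imwrite('pics/crop1.png',cv2.convertScaleAbs(a,alpha=1.6,beta=10))
E
```

```text
scene hopper [ 225  189  108  106 8870] 0.34172780584062773
(718.79833984375, 7.124764919281006) 118.05320739746094
objs [483. 110.] 121 [0.224 0.447 0.293] 0.3
objs [511. 157.] 2489 [0.271 0.587 0.173] 0.3
objs [190. 161.] 118 [ 0.481 -0.354  0.073] 0.08
objs [326. 212.] 503 [0.559 0.115 0.125] 0.203
objs [377. 201.] 194 [0.454 0.248 0.068] 0.082
objs [177. 201.] 122 [ 0.621 -0.35   0.075] 0.08
objs [350. 243.] 277 [0.652 0.183 0.202] 0.221
objs [411. 250.] 98 [0.595 0.368 0.081] 0.088
objs [264. 296.] 1052 [0.851 0.006 0.285] 0.3
side hopper [  242   167   143   140 15558] 0.34140743018050385
(720.6690063476562, 5.340259552001953) 117.81045532226562
objs [350.   7.] 699 [0.271 0.564 0.076] 0.117
objs [309. 127.] 326 [0.464 0.249 0.067] 0.08
objs [379. 133.] 141 [0.595 0.363 0.079] 0.087
objs [344. 165.] 288 [0.627 0.183 0.207] 0.22
objs [240. 208.] 1014 [ 0.537 -0.04   0.125] 0.252
objs [332. 304.] 1612 [ 0.844 -0.056  0.286] 0.3
objs [112. 286.] 232 [ 0.482 -0.358  0.074] 0.08
objs [150. 334.] 235 [ 0.621 -0.353  0.074] 0.079
```

View pics/crop1.png

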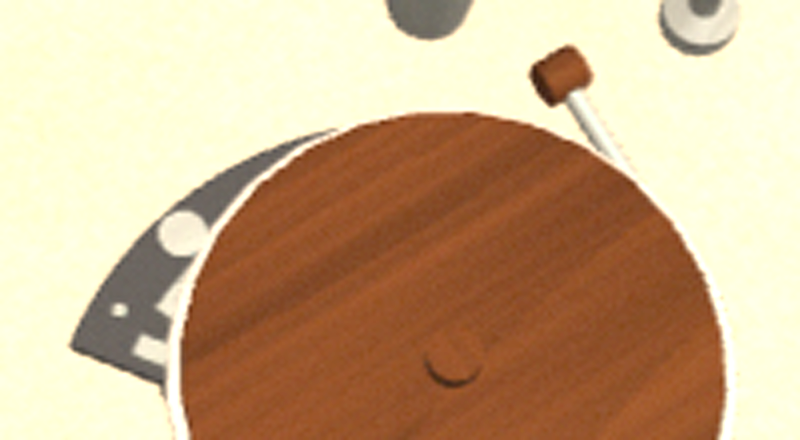

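The crop shows the large button at image pixel (246,198), the small stud nearest the quadrant's end at (230,217.5), and the roller at about (340,158). I'll get the heading from these.

Run:
```python
from h import *
L=load("pics/side0.npz"); S=load("pics/scene0.npz")
# knob at lid centre
print('lid knob',ray(L,200+454/4,140+356/4,.345))
b=ray(L,200+184/4,140+231/4,.131); s=ray(L,200+120/4,140+310/4,.130); e=ray(L,200+72/4,140+346/4,.125)
piv=np.array([.7198,.0062])
for X in(b,s,e):
    v=X[:2]-piv; print(X,'r',np.hypot(*v),'bearing',np.arctan2(v[1],v[0]))
print(proj(S,b))
# circle refine of hopper & housing, roller
for n,M in(("side",L),("scene",S)):
    C=cloud(M); hsv=cv2.cvtColor(M[0],cv2.COLOR_RGB2HSV)
    box=(C[...,1]>.1)&(C[...,1]<.25)&(C[...,0]>.5)&(C[...,0]<.75)&(C[...,2]>.17)&(C[...,2]<.23)
    red=box&(hsv[...,1]>100)
    v,u=np.nonzero(red); P=C[red]; print(n,'roller',u.mean(),v.mean(),len(u),P.mean(0),P.min(0),P.max(0), ray(M,u.mean(),v.mean(),.204))
    rod=box&(hsv[...,1]<60); P=C[rod]; print('rod',len(P)); 
    print(P[np.argsort(P[:,0])][::12].round(3))
    top=(C[...,2]>.284)&(C[...,2]<.295)&(C[...,0]>.75)
    r=cv2.minAreaRect((C[top][:,:2]*1000).astype(np.float32)); print('housing',r)
    lid=((C[...,2]>.335)&(C[...,2]<.35)&(C[...,0]>.5)&(C[...,0]<.9)&(abs(C[...,1])<.2)).astype(np.uint8)
    cs=max(cv2.findContours(lid,0,1)[0],key=cv2.contourArea)[:,0]
    X=np.array([ray(M,*p,.342)[:2] for p in cs]); X=cv2.convexHull((X*1000).astype(np.float32)); print('lid',cv2.fitEllipse(X))
```

```text
lid knob [0.72037622 0.00644095 0.345     ]
[ 0.53171933 -0.00595035  0.131     ] r 0.18847273142652055 bearing -3.077080494002981
[ 0.54450363 -0.06219566  0.13      ] r 0.18816690122212515 bearing -2.7695876436424403
[ 0.54207648 -0.09484906  0.125     ] r 0.20444207857529537 bearing -2.6246007332207824
[292.34917765 194.15712106]
side roller 339.7432432432432 158.3108108108108 148 [0.61770858 0.1858611  0.21193494] [0.60349874 0.17466838 0.19365059] [0.62966924 0.20059253 0.21992768] [0.61565492 0.18917596 0.204     ]
rod 116
[[0.628 0.185 0.202]
 [0.633 0.182 0.205]
 [0.638 0.181 0.204]
 [0.642 0.188 0.207]
 [0.648 0.185 0.209]
 [0.652 0.18  0.198]
 [0.656 0.188 0.2  ]
 [0.661 0.183 0.199]
 [0.667 0.187 0.198]
 [0.675 0.181 0.2  ]]
housing ((826.1922607421875, -41.67475891113281), (199.9730224609375, 66.02537536621094), 62.58147430419922)
lid ((721.2081298828125, 4.564096450805664), (233.406494140625, 234.43263244628906), 28.903146743774414)
scene roller 356.1875 229.375 64 [0.61658236 0.18817038 0.21434156] [0.5947669 0.106084  0.1991424] [0.62608951 0.20075314 0.22077816] [0.61326671 0.18921727 0.204     ]
rod 190
[[0.6   0.107 0.198]
 [0.63  0.187 0.204]
 [0.636 0.194 0.203]
 [0.642 0.19  0.202]
 [0.65  0.191 0.2  ]
 [0.656 0.182 0.203]
 [0.664 0.179 0.197]
 [0.671 0.185 0.2  ]
 [0.678 0.187 0.196]
 [0.684 0.177 0.199]
 [0.687 0.158 0.189]
 [0.689 0.163 0.194]
 [0.691 0.153 0.19 ]
 [0.693 0.15  0.195]
 [0.694 0.186 0.193]
 [0.696 0.167 0.194]]
housing ((827.1688232421875, 31.61627197265625), (74.56636810302734, 211.6992950439453), 15.287664413452148)
lid ((719.9308471679688, 7.3150315284729), (233.48080444335938, 234.03509521484375), 86.82489776611328)
```

```bash
cat >> h.py <<'E'
from scipy.spatial.transform import Rotation as Ro
PIV=np.array([.7203,.0062]); PHI=-.135
def G(x,y,z):  # grinder mm -> world m
    c,s=np.cos(PHI),np.sin(PHI); return np.array([PIV[0]+(c*x-s*y)/1e3,PIV[1]+(s*x+c*y)/1e3,z/1e3])
def pose():
    from workcell import sensors
    o=sensors.get_obs(); return o,Ro.from_euler('xyz',o['tcp_rot'],degrees=True)
def toG(w):
    c,s=np.cos(PHI),np.sin(PHI); d=(np.array(w[:2])-PIV)*1e3; return np.array([c*d[0]+s*d[1],-s*d[0]+c*d[1],w[2]*1e3])
def shift(*ws):
    o,R=pose(); print('t',round(o['time'],2),'tcpG',toG(o['ee_pos']).round(1),'rot',o['tcp_rot'].round(1),'q',o['q'].round(1),'F',o['wrist_force'].round(1),'open',round(o['opening']*1e3,1),'gf',round(o['grasp_force'],1))
    Y=R.apply([0,1,0]); yaw=np.arctan2(Y[1],Y[0]); print('tool y ang in grinder deg',np.degrees(yaw-PHI).round(1))
    for w in ws: print(np.round(w,3),'->',(R.inv().apply(w-o['ee_pos'])*1e3).round(1))
E
python3 - <<'E'
from h import *
shift(G(-128,167,204),np.array([.5,.25,.45]),np.array([.55,.2,.5]))
E
```

```text
t 0.1 tcpG [-542.2  419.5  247.6] rot [-179.9    0.   154.2] q [64.2  5.  10.  95.1 -0.  90. ] F [-0.8 -0.5  1. ] open 85.0 gf 0.0
tool y ang in grinder deg 71.9
[0.616 0.189 0.204] -> [-472.1 -111.4   43.8]
[0.5  0.25 0.45] -> [-341.1 -107.2 -202.2]
[0.55 0.2  0.5 ] -> [-407.9 -130.5 -252.2]
```

>>> apply_moves(motion=[{"xyz":[-30,-10,-50],"twist":-0.05,"jaw":1},{"xyz":[-70,-25,-90],"twist":-0.1,"jaw":1},{"xyz":[-110,-40,-130],"twist":-0.2,"jaw":1},{"xyz":[-155,-50,-160],"twist":-0.3,"jaw":1},{"xyz":[-200,-60,-190],"twist":-0.316,"jaw":1}])

```text
time: 0.72
ee_pos: [0.3943, 0.3528, 0.4393]
tcp_rot: [180.0, 0.0, 172.4]
wrist_force: [1.7, 1.2, 0.0]
opening: 0.0855
grasp_force: 0.0
```

Run:
```python
from h import *
shift(G(-128,167,204),np.array([.55,.2,.5]),np.array([.75,.27,.6]))
```

```text
t 0.72 tcpG [-369.7  299.6  439.3] rot [180.    0.  172.4] q [ 41.8  12.6  41.4 118.8   0.   49.4] F [1.7 1.2 0. ] open 85.5 gf 0.0
tool y ang in grinder deg 90.1
[0.616 0.189 0.204] -> [-241.3 -133.1  235.3]
[0.55 0.2  0.5 ] -> [-174.5 -130.8  -60.7]
[0.75 0.27 0.6 ] -> [-363.5  -34.9 -160.7]
```

>>> apply_moves(motion=[{"xyz":[-40,-30,-40],"jaw":1},{"xyz":[-80,-60,-80],"jaw":1},{"xyz":[-110,-90,-130],"jaw":1},{"xyz":[-140,-110,-180],"jaw":1},{"xyz":[-170,-130,-230],"jaw":1}])

```text
validation failed for argument at $.mo...
```

Run:
```python
from h import *
shift(G(-128,167,204))
```

```text
t 0.72 tcpG [-369.7  299.6  439.3] rot [180.    0.  172.4] q [ 41.8  12.6  41.4 118.8   0.   49.4] F [1.7 1.2 0. ] open 85.5 gf 0.0
tool y ang in grinder deg 90.1
[0.616 0.189 0.204] -> [-241.3 -133.1  235.3]
```

>>> apply_moves(motion=[{"xyz":[-40,-30,-40],"twist":0,"jaw":1},{"xyz":[-80,-60,-80],"twist":0,"jaw":1},{"xyz":[-110,-90,-130],"twist":0,"jaw":1},{"xyz":[-140,-110,-180],"twist":0,"jaw":1},{"xyz":[-170,-130,-200],"twist":0,"jaw":1}])

```text
time: 1.35
ee_pos: [0.4889, 0.2071, 0.5227]
tcp_rot: [178.3, 2.8, 172.2]
wrist_force: [-0.1, 1.4, -0.0]
opening: 0.0852
grasp_force: 0.0
```

Run:
```python
from h import *
shift(G(-128,167,204))
```

```text
t 1.35 tcpG [-256.4  167.9  522.7] rot [178.3   2.8 172.2] q [ 23.   22.   65.8 130.5   0.   30.7] F [-0.1  1.4 -0. ] open 85.2 gf 0.0
tool y ang in grinder deg 90.0
[0.616 0.189 0.204] -> [-112.6  -10.3  324.4]
```

>>> apply_moves(motion=[{"xyz":[0,0,-50],"twist":0,"jaw":1},{"xyz":[0,0,-100],"twist":0,"jaw":1},{"xyz":[0,0,-150],"twist":0,"jaw":1}])

```text
time: 1.72
ee_pos: [0.4569, 0.1948, 0.5575]
tcp_rot: [176.6, 5.8, 172.1]
wrist_force: [0.3, -1.2, -0.4]
opening: 0.0853
grasp_force: 0.0
```

Run:
```python
from h import *
shift(G(-128,167,204))
print(pose()[1].as_matrix().round(3))
```

```text
t 1.73 tcpG [-286.4  151.4  557.5] rot [176.6   5.8 172.1] q [ 23.1  16.9  64.1 130.5   0.   30.8] F [ 0.3 -1.2 -0.4] open 85.3 gf 0.0
tool y ang in grinder deg 90.2
[0.616 0.189 0.204] -> [-122.1   -6.2  367.9]
[[-0.986  0.131  0.107]
 [ 0.136  0.99   0.046]
 [-0.1    0.06  -0.993]]
```

>>> apply_moves(motion=[{"xyz":[0,0,40],"twist":0,"jaw":1},{"xyz":[0,0,60],"twist":0,"jaw":1},{"xyz":[0,0,60],"twist":0,"jaw":1}])

```text
time: 2.1
ee_pos: [0.4633, 0.1977, 0.4947]
tcp_rot: [176.8, 5.4, 172.2]
wrist_force: [0.2, -0.9, -0.1]
opening: 0.0855
grasp_force: 0.0
```

Run:
```python
from h import *
shift(G(-128,167,204))
```

```text
t 2.1 tcpG [-280.4  155.1  494.7] rot [176.8   5.4 172.2] q [ 23.1   7.5  42.6 118.8  -0.   30.8] F [ 0.2 -0.9 -0.1] open 85.5 gf 0.0
tool y ang in grinder deg 90.2
[0.616 0.189 0.204] -> [-124.2   -5.1  304. ]
```

>>> apply_moves(motion=[{"xyz":[0,-60,0],"twist":0,"jaw":1},{"xyz":[0,-120,0],"twist":0,"jaw":1},{"xyz":[-10,-180,0],"twist":0,"jaw":1},{"xyz":[-15,-200,0],"twist":0,"jaw":1},{"xyz":[-15,-200,0],"twist":0,"jaw":1}])

```text
time: 2.72
ee_pos: [0.4527, -0.0034, 0.4882]
tcp_rot: [176.6, 5.8, 172.0]
wrist_force: [0.5, 0.5, 0.0]
opening: 0.085
grasp_force: 0.0
```

>>> apply_moves(motion=[{"xyz":[10,-60,-10],"twist":0,"jaw":1},{"xyz":[30,-120,-40],"twist":0,"jaw":1},{"xyz":[50,-150,-100],"twist":0,"jaw":1},{"xyz":[80,-160,-150],"twist":0,"jaw":1},{"xyz":[100,-160,-200],"twist":0,"jaw":1}])

```text
time: 3.35
ee_pos: [0.3267, -0.1507, 0.5824]
tcp_rot: [177.8, 8.9, 171.9]
wrist_force: [-0.1, -0.2, 0.3]
opening: 0.0855
grasp_force: 0.0
```

Run:
```python
from h import *
shift(G(-128,167,204))
o,R=pose(); print(o['ee_pos'],R.as_matrix().round(3))
```

```text
t 3.35 tcpG [-368.9 -208.4  582.4] rot [177.8   8.9 171.9] q [-28.6  -2.   46.  130.5   5.2 -20.4] F [-0.1 -0.2  0.3] open 85.5 gf 0.0
tool y ang in grinder deg 90.0
[0.616 0.189 0.204] -> [-177.4  360.7  424.9]
[ 0.32669553 -0.15066393  0.58236785] [[-0.978  0.134  0.158]
 [ 0.139  0.99   0.016]
 [-0.155  0.038 -0.987]]
```

>>> apply_moves(motion=[{"xyz":[0,0,-60],"twist":0,"jaw":1},{"xyz":[0,0,-120],"twist":0,"jaw":1},{"xyz":[0,0,-180],"twist":0,"jaw":1},{"xyz":[0,0,-200],"twist":0,"jaw":1},{"xyz":[0,0,-200],"twist":0,"jaw":1}])

```text
time: 3.98
ee_pos: [0.3164, -0.1454, 0.6035]
tcp_rot: [179.0, 12.0, 171.9]
wrist_force: [-0.0, -1.1, 0.4]
opening: 0.0857
grasp_force: 0.0
```

>>> apply_moves(motion=[{"xyz":[0,0,-60],"twist":0,"jaw":1},{"xyz":[0,0,-120],"twist":0,"jaw":1},{"xyz":[0,0,-180],"twist":0,"jaw":1},{"xyz":[0,0,-200],"twist":0,"jaw":1},{"xyz":[0,0,-200],"twist":0,"jaw":1}])

```text
time: 4.6
ee_pos: [0.3002, -0.1363, 0.6267]
tcp_rot: [-179.7, 15.5, 171.8]
wrist_force: [0.9, 0.2, 0.0]
opening: 0.0856
grasp_force: 0.0
```

Run:
```python
from h import *
shift(G(-128,167,204))
o,R=pose(); print(o['ee_pos'],R.as_matrix().round(3))
```

```text
t 4.6 tcpG [-397.1 -197.7  626.7] rot [-179.7   15.5  171.8] q [-28.5  -5.8  49.4 130.5   5.1 -19.7] F [0.9 0.2 0. ] open 85.6 gf 0.0
tool y ang in grinder deg 89.5
[0.616 0.189 0.204] -> [-143.3  369.   476.8]
[ 0.30022906 -0.13625247  0.62669857] [[-0.954  0.143  0.265]
 [ 0.137  0.99  -0.043]
 [-0.268 -0.005 -0.963]]
```

>>> apply_moves(motion=[{"xyz":[0,0,-60],"twist":0,"jaw":1},{"xyz":[0,0,-120],"twist":0,"jaw":1},{"xyz":[0,0,-180],"twist":0,"jaw":1},{"xyz":[0,0,-200],"twist":0,"jaw":1},{"xyz":[0,0,-200],"twist":0,"jaw":1}])

```text
time: 5.22
ee_pos: [0.2811, -0.1234, 0.6485]
tcp_rot: [-178.4, 19.0, 171.9]
wrist_force: [0.1, -0.1, -0.3]
opening: 0.0855
grasp_force: 0.0
```

>>> apply_moves(motion=[{"xyz":[0,0,-60],"twist":0,"jaw":1},{"xyz":[0,0,-120],"twist":0,"jaw":1},{"xyz":[0,0,-180],"twist":0,"jaw":1},{"xyz":[0,0,-200],"twist":0,"jaw":1},{"xyz":[0,0,-200],"twist":0,"jaw":1}])

```text
time: 5.85
ee_pos: [0.2592, -0.1071, 0.6689]
tcp_rot: [-177.2, 22.5, 172.0]
wrist_force: [0.8, -0.1, 0.0]
opening: 0.0857
grasp_force: 0.0
```

>>> apply_moves(motion=[{"xyz":[0,0,-60],"twist":0,"jaw":1},{"xyz":[0,0,-120],"twist":0,"jaw":1},{"xyz":[0,0,-180],"twist":0,"jaw":1},{"xyz":[0,0,-200],"twist":0,"jaw":1},{"xyz":[0,0,-200],"twist":0,"jaw":1}])

```text
time: 6.48
ee_pos: [0.2346, -0.0881, 0.6875]
tcp_rot: [-176.0, 26.0, 172.3]
wrist_force: [0.2, -0.1, -0.6]
opening: 0.0855
grasp_force: 0.0
```

>>> apply_moves(motion=[{"xyz":[0,0,-60],"twist":0,"jaw":1},{"xyz":[0,0,-120],"twist":0,"jaw":1},{"xyz":[0,0,-180],"twist":0,"jaw":1},{"xyz":[0,0,-200],"twist":0,"jaw":1},{"xyz":[0,0,-200],"twist":0,"jaw":1}])

```text
time: 7.1
ee_pos: [0.2064, -0.0834, 0.7187]
tcp_rot: [-175.4, 32.7, 173.3]
wrist_force: [-1.0, 0.6, 0.3]
opening: 0.0853
grasp_force: 0.0
```

Run:
```python
from h import *
shift(G(-128,167,204))
o,R=pose(); print(o['ee_pos'],R.as_matrix().round(3))
```

```text
t 7.1 tcpG [-497.2 -157.9  718.7] rot [-175.4   32.7  173.3] q [-34.6 -16.9  55.1 130.5  10.4 -23.5] F [-1.   0.6  0.3] open 85.3 gf 0.0
tool y ang in grinder deg 88.5
[0.616 0.189 0.204] -> [-36.8 368.3 608.1]
[ 0.20639075 -0.08335784  0.71874612] [[-0.835  0.16   0.526]
 [ 0.099  0.985 -0.143]
 [-0.541 -0.067 -0.838]]
```

>>> apply_moves(motion=[{"xyz":[-3,30,42],"twist":0,"jaw":1},{"xyz":[-6,60,84],"twist":0,"jaw":1},{"xyz":[-9,92,126],"twist":0,"jaw":1},{"xyz":[-12,123,169],"twist":0,"jaw":1},{"xyz":[-12,123,169],"twist":0,"jaw":1}])

```text
time: 7.72
ee_pos: [0.3259, 0.0121, 0.5729]
tcp_rot: [-175.3, 32.7, 173.0]
wrist_force: [0.3, -0.8, 0.7]
opening: 0.0853
grasp_force: 0.0
```

>>> apply_moves(motion=[{"xyz":[-3,30,42],"twist":0,"jaw":1},{"xyz":[-6,60,84],"twist":0,"jaw":1},{"xyz":[-9,92,126],"twist":0,"jaw":1},{"xyz":[-12,123,169],"twist":0,"jaw":1},{"xyz":[-12,123,169],"twist":0,"jaw":1}])

```text
time: 8.35
ee_pos: [0.4451, 0.1062, 0.4264]
tcp_rot: [-175.1, 32.3, 173.1]
wrist_force: [0.4, 0.2, 0.6]
opening: 0.0854
grasp_force: 0.0
```

Run:
```python
from h import *
shift(G(-128,167,204))
```

```text
t 8.35 tcpG [-286.1   62.1  426.4] rot [-175.1   32.3  173.1] q [ 25.5 -25.7  -1.8  88.4 -21.   29. ] F [0.4 0.2 0.6] open 85.4 gf 0.0
tool y ang in grinder deg 88.2
[0.616 0.189 0.204] -> [-16.1 125.7 263.5]
```

>>> apply_moves(motion=[{"xyz":[-4,35,42],"twist":0,"jaw":1},{"xyz":[-8,70,84],"twist":0,"jaw":1},{"xyz":[-12,100,126],"twist":0,"jaw":1},{"xyz":[-16,125,165],"twist":0,"jaw":1},{"xyz":[-16,125,165],"twist":0,"jaw":1}])

```text
time: 8.98
ee_pos: [0.5653, 0.2022, 0.2899]
tcp_rot: [-175.1, 32.4, 173.0]
wrist_force: [-1.2, -0.3, -0.1]
opening: 0.0858
grasp_force: 0.0
```

Run:
```python
from h import *
from workcell import camera,camera_params
shift(G(-128,167,204))
for n in ("wrist","side"):
    c=camera_params(n); p,d=camera(n); np.savez(f"pics/{n}1.npz",p=p,d=d,**c); cv2.imwrite(f"pics/{n}1.png",p[:,:,::-1])
a=np.hstack([cv2.imread('pics/wrist1.png')[:, :],cv2.imread('pics/side1.png')[60:300,160:460].repeat(2,0).repeat(2,1)[:420]])
cv2.imwrite('pics/m1.png',cv2.resize(a,(800,int(800*a.shape[0]/a.shape[1]))))
L=load("pics/wrist1.npz");C=cloud(L);hsv=cv2.cvtColor(L[0],cv2.COLOR_RGB2HSV)
print('tcp->pix',proj(L,pose()[0]['ee_pos']),'roller',proj(L,G(-128,167,204)))
```

```text
t 8.97 tcpG [-180.   173.3  289.9] rot [-175.1   32.4  173. ] q [ 29.6 -11.5  -7.2  70.1 -22.8  33.1] F [-1.2 -0.3 -0.1] open 85.8 gf 0.0
tool y ang in grinder deg 88.1
[0.616 0.189 0.204] -> [  2.3   1.6 100.6]
tcp->pix [275.85404227 299.4422148 ] roller [279.26888232 207.26285147]
```

View pics/m1.png

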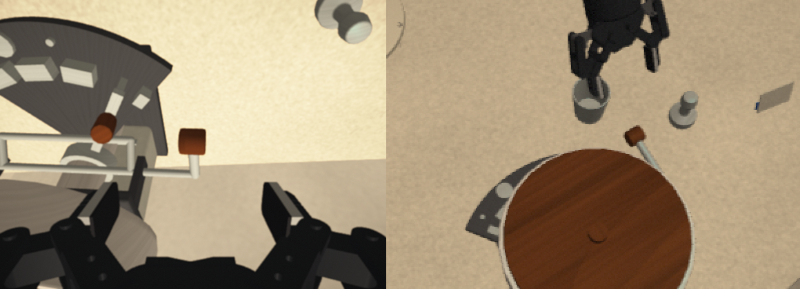

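The wrist view shows the roller at about (278,206), which matches the prediction, and the lever knob at about (149,185). The approach lane is clear, so I'll advance and pinch.

>>> apply_moves(motion=[{"xyz":[1,1,40],"twist":0,"jaw":1},{"xyz":[2,2,80],"twist":0,"jaw":1},{"xyz":[2,2,101],"twist":0,"jaw":1},{"xyz":[2,2,101],"twist":0,"jaw":0},{"xyz":[2,2,101],"twist":0,"jaw":-0.6}], grip_force=60)

```text
time: 9.7
ee_pos: [0.6169, 0.1899, 0.2106]
tcp_rot: [-175.5, 32.9, 172.8]
wrist_force: [-0.4, 0.4, -0.1]
opening: 0.0517
grasp_force: 0.0
```

>>> apply_moves(motion=[{"xyz":[0,0,0],"twist":0,"jaw":-0.8},{"xyz":[0,0,0],"twist":0,"jaw":-0.8},{"xyz":[0,0,0],"twist":0,"jaw":-0.8}])

```text
time: 10.07
ee_pos: [0.6166, 0.1896, 0.2102]
tcp_rot: [-175.4, 32.9, 172.9]
wrist_force: [-7.0, -6.9, 7.6]
opening: 0.0255
grasp_force: 58.4
```

Run:
```python
from h import *
A=np.arctan2(14,80)
ws=[G(-48-81.2*np.cos(A+t),167,190+81.2*np.sin(A+t)) for t in(0,.12,.25,.38,.5,.62,.74,.86,.98,1.06)]
shift(*ws)
```

```text
t 10.07 tcpG [-127.4  167.8  210.2] rot [-175.4   32.9  172.9] q [ 25.7  -7.6 -13.   58.5 -21.2  29.3] F [-7.  -6.9  7.6] open 25.5 gf 58.4
tool y ang in grinder deg 88.1
[0.616 0.189 0.204] -> [ 3.8 -0.4  4.9]
[0.618 0.189 0.213] -> [-3.2 -1.  -1.8]
[0.622 0.188 0.223] -> [-11.7  -1.5  -8.1]
[0.627 0.187 0.233] -> [-20.9  -2.  -13.2]
[0.632 0.187 0.241] -> [-29.9  -2.3 -16.8]
[0.639 0.186 0.248] -> [-39.3  -2.6 -19.3]
[0.646 0.185 0.254] -> [-48.9  -2.8 -20.7]
[0.654 0.184 0.26 ] -> [-58.7  -2.9 -20.9]
[0.663 0.183 0.264] -> [-68.4  -2.9 -20. ]
[0.669 0.182 0.267] -> [-74.7  -2.9 -18.7]
```

>>> apply_moves(motion=[{"xyz":[-7,-0.6,-7],"twist":0,"jaw":-0.8},{"xyz":[-15.5,-1,-13],"twist":0,"jaw":-0.8},{"xyz":[-25,-1.5,-18],"twist":0,"jaw":-0.8},{"xyz":[-34,-2,-22],"twist":0,"jaw":-0.8},{"xyz":[-43,-2,-24],"twist":0,"jaw":-0.8}])

```text
time: 10.7
ee_pos: [0.6394, 0.1865, 0.2509]
tcp_rot: [-175.3, 32.6, 172.9]
wrist_force: [-2.6, -7.2, -12.0]
opening: 0.0249
grasp_force: 59.2
```

Run:
```python
from h import *
A=np.arctan2(14,80)
shift(*[G(-48-81.2*np.cos(A+t),167,190+81.2*np.sin(A+t)) for t in(.62,.74,.86,.98,1.06)])
```

```text
t 10.7 tcpG [-104.4  167.8  250.9] rot [-175.3   32.6  172.9] q [ 24.4  -4.8  -5.9  62.6 -20.5  28. ] F [ -2.6  -7.2 -12. ] open 24.9 gf 59.2
tool y ang in grinder deg 88.1
[0.639 0.186 0.248] -> [ 2.1 -0.6  2.3]
[0.646 0.185 0.254] -> [-7.5 -0.8  0.9]
[0.654 0.184 0.26 ] -> [-17.3  -0.9   0.7]
[0.663 0.183 0.264] -> [-27.   -0.9   1.6]
[0.669 0.182 0.267] -> [-33.3  -0.9   2.8]
```

>>> apply_moves(motion=[{"xyz":[-10,0,-1.5],"twist":0,"jaw":-0.8},{"xyz":[-19.5,0,-1.5],"twist":0,"jaw":-0.8},{"xyz":[-29,0,-0.5],"twist":0,"jaw":-0.8},{"xyz":[-35.5,0,0.5],"twist":0,"jaw":-0.8},{"xyz":[-35.5,0,0.5],"twist":0,"jaw":-0.8}])

```text
time: 11.32
ee_pos: [0.6698, 0.1823, 0.2707]
tcp_rot: [-175.2, 32.7, 172.9]
wrist_force: [-2.8, -8.4, -8.2]
opening: 0.024
grasp_force: 58.9
```

>>> apply_moves(motion=[{"xyz":[0,0,0],"twist":0,"jaw":-0.8},{"xyz":[0,0,0],"twist":0,"jaw":0},{"xyz":[0,0,0],"twist":0,"jaw":0},{"xyz":[0,0,0],"twist":0,"jaw":0},{"xyz":[0,0,-30],"twist":0,"jaw":0}])

```text
time: 11.95
ee_pos: [0.6536, 0.1875, 0.2935]
tcp_rot: [-175.3, 32.6, 172.9]
wrist_force: [-0.6, 0.3, 0.2]
opening: 0.0427
grasp_force: 0.0
```

Run:
```python
from h import *
A=np.arctan2(14,80)
shift(*[G(-48-81.2*np.cos(A+t),167,190+81.2*np.sin(A+t)) for t in(.98,1.06)])
```

```text
t 11.95 tcpG [-90.5 170.6 293.5] rot [-175.3   32.6  172.9] q [ 23.9  -2.5   1.   67.1 -20.3  27.5] F [-0.6  0.3  0.2] open 42.7 gf 0.0
tool y ang in grinder deg 88.1
[0.663 0.183 0.264] -> [ 7.7 -1.3 30. ]
[0.669 0.182 0.267] -> [ 1.4 -1.2 31.3]
```

>>> apply_moves(motion=[{"xyz":[0,0,-50],"twist":0,"jaw":0},{"xyz":[0,0,-90],"twist":0,"jaw":0},{"xyz":[20,-40,-100],"twist":0.1,"jaw":0},{"xyz":[40,-80,-100],"twist":0.2,"jaw":0},{"xyz":[40,-80,-100],"twist":0.2,"jaw":0}])

```text
time: 12.58
ee_pos: [0.5534, 0.1263, 0.3644]
tcp_rot: [177.1, 33.0, 159.0]
wrist_force: [0.2, 0.8, 0.5]
opening: 0.0424
grasp_force: 0.0
```

Run:
```python
from h import *
from workcell import camera,camera_params
B=-.5; u=np.array([-np.cos(B),-np.sin(B)]) 
shift(G(*(143*u),185))
print('rest grip G',143*u)
n="wrist"; c=camera_params(n); p,d=camera(n); np.savez("pics/wrist2.npz",p=p,d=d,**c); cv2.imwrite("pics/wrist2.png",p[:,:,::-1])
for f in("wrist1","wrist2"):
    L=load(f"pics/{f}.npz");C=cloud(L);hsv=cv2.cvtColor(L[0],cv2.COLOR_RGB2HSV)
    m=((hsv[...,1]>120)&((hsv[...,0]<15)|(hsv[...,0]>170))&(C[...,2]>.14)&(C[...,2]<.3)).astype(np.uint8)
    nn,lab,st,ce=cv2.connectedComponentsWithStats(m)
    for i in range(1,nn):
        if st[i,4]>60:
            P=C[lab==i]; Q=np.array([toG(x) for x in P]); print(f,ce[i].round(),st[i,4],np.median(Q,0).round(1),Q.min(0).round(),Q.max(0).round(), 'bearing',np.arctan2(-np.median(Q,0)[1],-np.median(Q,0)[0]).round(3))
```

```text
t 12.57 tcpG [-181.6   96.5  364.4] rot [177.1  33.  159. ] q [ 21.9 -16.5  -3.2  75.8 -19.4  37.2] F [0.2 0.8 0.5] open 42.4 gf 0.0
tool y ang in grinder deg 78.4
[0.605 0.091 0.185] -> [ 46.7 -23.8 182.6]
rest grip G [-125.49430635   68.55785202]
wrist1 [150. 186.] 1210 [-133.5   76.4  198.4] [-144.   62.  163.] [-116.   86.  207.] bearing -0.52
wrist1 [278. 206.] 1392 [-139.4  167.1  212.2] [-144.  155.  198.] [-123.  179.  218.] bearing -0.875
wrist2 [253. 129.] 671 [-134.2   74.3  200.7] [-143.   57.  169.] [-121.   86.  207.] bearing -0.506
wrist2 [387. 206.] 1174 [-97.8 165.5 269. ] [-102.  153.  254.] [-82. 179. 275.] bearing -1.037
```

View pics/wrist2.png

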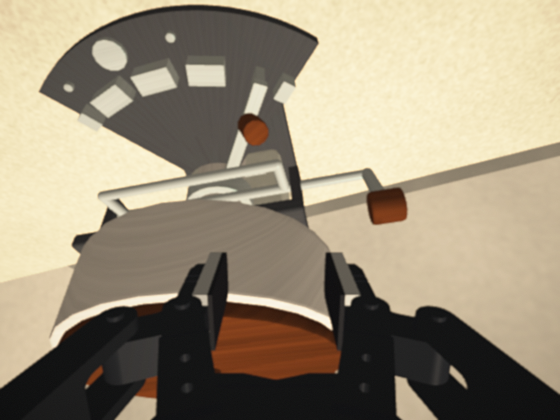

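The view clearly shows the large button at (109,55), at the middle notch, with small studs at (170,38) and (68,88). The knob is at (253,129) and the clamp is up, with its roller at (387,206). Next is the knob.

>>> apply_moves(motion=[{"xyz":[15,-8,30],"twist":0.1,"jaw":0.1},{"xyz":[30,-16,60],"twist":0.2,"jaw":0.1},{"xyz":[45,-24,90],"twist":0.28,"jaw":0.1},{"xyz":[47,-24,110],"twist":0.29,"jaw":0.1},{"xyz":[47,-24,110],"twist":0.29,"jaw":0.1}])

```text
time: 13.25
ee_pos: [0.5677, 0.1034, 0.2426]
tcp_rot: [167.1, 30.5, 140.0]
wrist_force: [-0.6, -0.5, 0.3]
opening: 0.0468
grasp_force: 0.0
```

```bash
cat >> h.py <<'E'
def knob(sw,lift,s=0.):  # grip point, grinder frame; s along knob axis mm
    B=-.5+sw; r=143+.497*s-35; z=185+.868*s-150
    R=35+r*np.cos(lift)-z*np.sin(lift); Z=150+z*np.cos(lift)+r*np.sin(lift)
    return G(-R*np.cos(B),-R*np.sin(B),Z)
E
python3 - <<'E'
from h import *
L=load("pics/wrist2.npz")
for px in((109,54),(170,38),(68,88)):
    b=toG(ray(L,*px,.131)); print(b.round(1),np.hypot(*b[:2]).round(1),np.arctan2(-b[1],-b[0]).round(3))
shift(knob(0,0),knob(0,0,6))
print(pose()[1].as_matrix()[:,2])
E
```

```text
[-189.2  -38.4  131. ] 193.0 0.2
[-190.5   17.7  131. ] 191.3 -0.093
[-168.2  -92.3  131. ] 191.8 0.502
t 13.25 tcpG [-164.3   75.7  242.6] rot [167.1  30.5 140. ] q [ 18.5 -18.9 -18.8  62.  -17.8  50.4] F [-0.6 -0.5  0.3] open 46.8 gf 0.0
tool y ang in grinder deg 64.4
[0.605 0.091 0.185] -> [-2.2 -1.  69.8]
[0.603 0.093 0.19 ] -> [-2.3  0.2 63.9]
[ 0.52305432 -0.14736627 -0.83946254]
```

>>> apply_moves(motion=[{"xyz":[-1,0,30],"twist":0,"jaw":0.1},{"xyz":[-2,0,55],"twist":0,"jaw":0.1},{"xyz":[-2,0,67],"twist":0,"jaw":0.1},{"xyz":[-2,0,67],"twist":0,"jaw":-0.3},{"xyz":[-2,0,67],"twist":0,"jaw":-0.7}], grip_force=30)

```text
time: 13.88
ee_pos: [0.6039, 0.0921, 0.19]
tcp_rot: [167.0, 30.6, 139.9]
wrist_force: [-1.9, -1.0, -1.3]
opening: 0.0252
grasp_force: 28.8
```

>>> apply_moves(motion=[{"xyz":[0,0,0],"twist":0,"jaw":-0.7},{"xyz":[0,0,0],"twist":0,"jaw":-0.7},{"xyz":[0,0,0],"twist":0,"jaw":-0.7}])

```text
time: 14.25
ee_pos: [0.604, 0.0923, 0.1897]
tcp_rot: [166.9, 30.6, 139.9]
wrist_force: [-5.6, 1.0, 2.8]
opening: 0.0255
grasp_force: 30.3
```

Run:
```python
from h import *
shift(*[knob(0,l,4) for l in (0,.05,.1,.15,.2,.22)])
```

```text
t 14.25 tcpG [-126.8   69.6  189.7] rot [166.9  30.6 139.9] q [ 15.9 -14.9 -21.7  54.2 -16.5  48.1] F [-5.6  1.   2.8] open 25.5 gf 30.3
tool y ang in grinder deg 64.4
[0.604 0.092 0.188] -> [ 0.9 -0.5  0.8]
[0.605 0.091 0.194] -> [-3.7  0.4 -2.7]
[0.607 0.09  0.199] -> [-8.4  1.4 -6. ]
[0.609 0.088 0.204] -> [-13.3   2.2  -9. ]
[0.611 0.086 0.21 ] -> [-18.3   3.1 -11.8]
[0.612 0.086 0.212] -> [-20.4   3.4 -12.9]
```

>>> apply_moves(motion=[{"xyz":[-4.6,1,-3.5],"twist":0,"jaw":-0.7},{"xyz":[-9.3,2,-7],"twist":0,"jaw":-0.7},{"xyz":[-14,2.7,-10],"twist":0,"jaw":-0.7},{"xyz":[-19,3.6,-12.5],"twist":0,"jaw":-0.7},{"xyz":[-21.5,4,-14],"twist":0,"jaw":-0.7}])

```text
time: 14.88
ee_pos: [0.6131, 0.085, 0.2122]
tcp_rot: [167.0, 30.6, 139.9]
wrist_force: [0.1, -4.6, -6.6]
opening: 0.0255
grasp_force: 30.3
```

Run:
```python
from h import *
from workcell import camera,camera_params
shift(*[knob(s,.22,4) for s in (0,.1,.2,.3,.4,.5,.6,.7)])
n="wrist"; c=camera_params(n); p,d=camera(n); np.savez("pics/wrist3.npz",p=p,d=d,**c); cv2.imwrite("pics/wrist3.png",p[:,:,::-1])
```

```text
t 14.88 tcpG [-116.9   63.6  212.2] rot [167.   30.6 139.9] q [ 14.8 -14.  -18.5  56.3 -16.1  47.1] F [ 0.1 -4.6 -6.6] open 25.5 gf 30.3
tool y ang in grinder deg 64.3
[0.612 0.086 0.212] -> [1.1 0.1 0.1]
[0.605 0.074 0.212] -> [ -0.2 -13.   -2.1]
[0.599 0.063 0.212] -> [ -2.7 -26.1  -3.6]
[0.594 0.05  0.212] -> [ -6.3 -39.   -4.4]
[0.59  0.037 0.212] -> [-10.9 -51.5  -4.5]
[0.588 0.024 0.212] -> [-16.6 -63.6  -3.8]
[0.586 0.011 0.212] -> [-23.3 -75.2  -2.5]
[ 0.587 -0.003  0.212] -> [-30.8 -86.   -0.4]
```

View pics/wrist3.png

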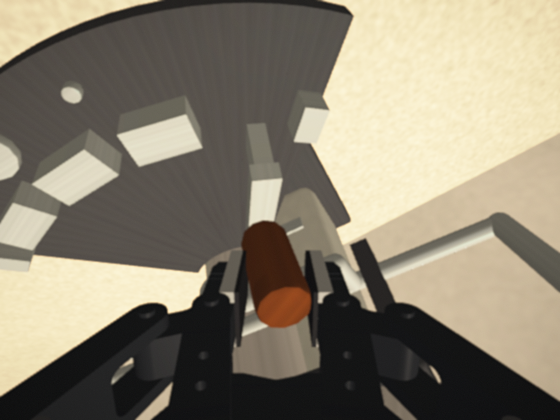

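The view shows the knob firmly between the pads at (275,270) and the blade raised clear of the teeth. Next I'll swing it round.

>>> apply_moves(motion=[{"xyz":[-1.3,-13,-2.2],"twist":-0.08,"jaw":-0.7},{"xyz":[-3.8,-26,-3.7],"twist":-0.16,"jaw":-0.7},{"xyz":[-7.4,-39,-4.5],"twist":-0.25,"jaw":-0.7},{"xyz":[-12,-51.6,-4.6],"twist":-0.34,"jaw":-0.7},{"xyz":[-17.7,-63.7,-3.9],"twist":-0.43,"jaw":-0.7}])

```text
time: 15.55
ee_pos: [0.5889, 0.0254, 0.2138]
tcp_rot: [-177.8, 33.1, 169.0]
wrist_force: [-5.9, 6.1, 2.8]
opening: 0.0211
grasp_force: 45.4
```

Run:
```python
from h import *
shift(*[knob(s,.22,4) for s in (.5,.6,.7)])
```

```text
t 15.55 tcpG [-132.8    1.3  213.8] rot [-177.8   33.1  169. ] q [  8.1 -19.8 -23.1  55.8 -12.4  16.3] F [-5.9  6.1  2.8] open 21.1 gf 45.4
tool y ang in grinder deg 85.5
[0.588 0.024 0.212] -> [ 2.1 -1.3  1.3]
[0.586 0.011 0.212] -> [  1.  -14.6   2.6]
[ 0.587 -0.003  0.212] -> [ -1.4 -27.6   4.6]
```

>>> apply_moves(motion=[{"xyz":[-0.5,-13.5,1.3],"twist":-0.09,"jaw":-0.7},{"xyz":[-3,-26.5,3.3],"twist":-0.18,"jaw":-0.7},{"xyz":[-3,-26.5,3.3],"twist":-0.22,"jaw":-0.7}])

```text
time: 15.92
ee_pos: [0.5878, -0.0007, 0.2153]
tcp_rot: [-170.0, 31.9, -176.3]
wrist_force: [-7.9, 5.1, 9.0]
opening: 0.0215
grasp_force: 105.6
```

Run:
```python
from h import *
from workcell import camera,camera_params
shift(*[knob(.7,l,4) for l in (.22,.15,.1,.05,0,-.03)])
o,_=pose(); g=toG(o['ee_pos']); print('bearing',np.arctan2(-g[1],-g[0]),np.hypot(*g[:2]))
n="wrist"; c=camera_params(n); p,d=camera(n); np.savez("pics/wrist4.npz",p=p,d=d,**c); cv2.imwrite("pics/wrist4.png",p[:,:,::-1])
```

```text
t 15.93 tcpG [-130.3  -24.7  215.3] rot [-170.    31.9 -176.3] q [  4.7 -20.7 -23.7  55.3 -10.5   0.9] F [-7.9  5.1  9. ] open 21.5 gf 105.6
tool y ang in grinder deg 96.1
[ 0.587 -0.003  0.212] -> [ 3.1 -1.2  2.8]
[ 0.583 -0.003  0.204] -> [10.3 -0.6  6.6]
[ 0.58  -0.003  0.199] -> [15.2 -0.   9.6]
[ 0.578 -0.003  0.194] -> [20.   0.5 12.8]
[ 0.576 -0.003  0.188] -> [24.7  1.1 16.3]
[ 0.575 -0.003  0.185] -> [27.3  1.5 18.5]
bearing 0.18724932924787857 132.655736971254
```

View pics/wrist4.png

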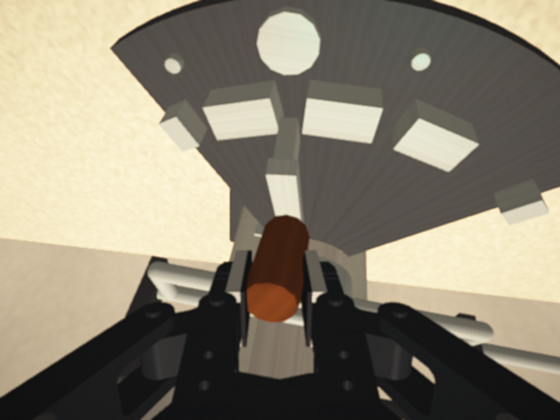

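The lever is over the marked notch (280,140), in front of the big button at (288,43), and about 2 mm to one side. I'll correct that and lower it.

>>> apply_moves(motion=[{"xyz":[3,-1.5,2],"twist":0,"jaw":-0.7},{"xyz":[9,-1.2,6],"twist":0,"jaw":-0.7},{"xyz":[14,-0.7,9],"twist":0,"jaw":-0.7},{"xyz":[19,0,12],"twist":0,"jaw":-0.7},{"xyz":[23,0.5,15.5],"twist":0,"jaw":-0.7}])

```text
time: 16.6
ee_pos: [0.5795, -0.0043, 0.1965]
tcp_rot: [-169.8, 32.5, -176.3]
wrist_force: [-16.7, 4.2, 40.8]
opening: 0.0213
grasp_force: 93.0
```

Run:
```python
from h import *
shift(*[knob(.7,l,4) for l in (.05,0,-.03)])
o,_=pose(); g=toG(o['ee_pos']); print('bearing',np.arctan2(-g[1],-g[0]),np.hypot(*g[:2]))
```

```text
t 16.6 tcpG [-138.1  -29.3  196.5] rot [-169.8   32.5 -176.3] q [  4.5 -22.5 -27.3  52.8 -10.6   0.7] F [-16.7   4.2  40.8] open 21.3 gf 93.0
tool y ang in grinder deg 95.9
[ 0.578 -0.003  0.194] -> [2.9 1.5 0.9]
[ 0.576 -0.003  0.188] -> [7.5 2.1 4.4]
[ 0.575 -0.003  0.185] -> [10.2  2.5  6.5]
bearing 0.20942936260032843 141.1650947263856
```

>>> apply_moves(motion=[{"xyz":[-1,1.5,-1],"twist":0,"jaw":-0.45},{"xyz":[-1,1.5,-1],"twist":0,"jaw":-0.25},{"xyz":[-1,1.5,-1],"twist":0,"jaw":-0.25}])

```text
time: 16.98
ee_pos: [0.5759, -0.0039, 0.1887]
tcp_rot: [-169.7, 31.6, -176.4]
wrist_force: [0.7, 0.4, 0.8]
opening: 0.0319
grasp_force: 0.0
```

Run:
```python
from h import *
from workcell import camera,camera_params
shift(*[knob(.7,l,4) for l in (.05,0,-.03)])
n="wrist"; c=camera_params(n); p,d=camera(n); np.savez("pics/wrist5.npz",p=p,d=d,**c); cv2.imwrite("pics/wrist5.png",p[:,:,::-1])
```

```text
t 16.98 tcpG [-141.7  -29.4  188.7] rot [-169.7   31.6 -176.4] q [  4.6 -22.2 -27.6  53.2 -10.9   0.9] F [0.7 0.4 0.8] open 31.9 gf 0.0
tool y ang in grinder deg 95.9
[ 0.578 -0.003  0.194] -> [-4.3  0.1 -3.6]
[ 0.576 -0.003  0.188] -> [ 0.3  0.7 -0.1]
[ 0.575 -0.003  0.185] -> [3.  1.1 2.1]
```

View pics/wrist5.png

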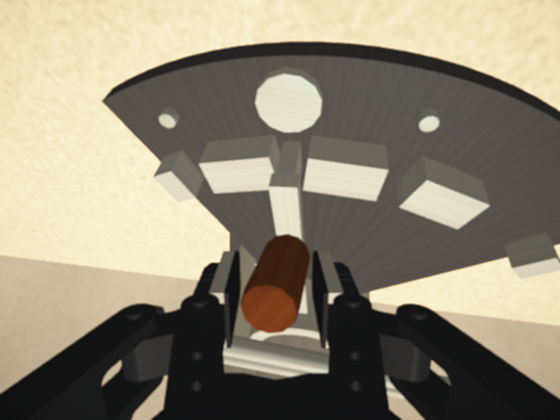

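Run:
```python
from h import *
for f,B in(("wrist2",-.5),("wrist1",-.5),("wrist4",.19),("wrist5",.2)):
    L=load(f"pics/{f}.npz");C=cloud(L).reshape(-1,3); Q=np.array([toG(x) for x in C[(C[:,2]>.1)&(C[:,2]<.26)]])
    u=np.array([-np.cos(B),-np.sin(B)]); r=Q[:,:2]@u; t=Q[:,:2]@[-u[1],u[0]]
    out=[]
    for a in range(120,180,6):
        m=(abs(r-a-3)<3)&(abs(t)<8)
        q=Q[m]
        if len(q)<3: out.append((a,None)); continue
        zt=np.percentile(q[:,2],85); tt=t[m][q[:,2]>zt-4]
        out.append((a,len(q),round(zt,1),round(np.median(tt),1)))
    print(f,out)
```

```text
wrist2 [(120, 181, np.float64(258.3), np.float64(0.4)), (126, 47, np.float64(125.4), np.float64(4.0)), (132, 56, np.float64(154.5), np.float64(3.9)), (138, 155, np.float64(166.1), np.float64(6.4)), (144, 274, np.float64(205.7), np.float64(-1.3)), (150, 357, np.float64(203.2), np.float64(0.1)), (156, 332, np.float64(199.8), np.float64(-1.0)), (162, 164, np.float64(156.1), np.float64(-2.4)), (168, 285, np.float64(151.0), np.float64(-2.4)), (174, 118, np.float64(125.3), np.float64(-0.4))]
wrist1 [(120, 343, np.float64(258.6), np.float64(0.1)), (126, 22, np.float64(125.9), np.float64(6.5)), (132, 43, np.float64(155.8), np.float64(0.2)), (138, 158, np.float64(164.4), np.float64(2.3)), (144, 361, np.float64(205.7), np.float64(-1.8)), (150, 492, np.float64(203.4), np.float64(-0.4)), (156, 485, np.float64(199.9), np.float64(-1.2)), (162, 175, np.float64(156.1), np.float64(-2.4)), (168, 439, np.float64(151.7), np.float64(-2.6)), (174, 137, np.float64(125.5), np.float64(0.2))]
wrist4 [(120, 150, np.float64(125.5), np.float64(-3.8)), (126, 165, np.float64(175.5), np.float64(-3.9)), (132, 836, n
[... 174 characters left out ...]
(1.6)), (156, 700, np.float64(182.5), np.float64(2.1)), (162, 1347, np.float64(183.3), np.float64(2.4)), (168, 1567, np.float64(258.1), np.float64(-3.4)), (174, 1242, np.float64(257.7), np.float64(3.9))]
wrist5 [(120, 86, np.float64(125.2), np.float64(-4.4)), (126, 109, np.float64(125.4), np.float64(-4.6)), (132, 126, np.float64(155.7), np.float64(-2.9)), (138, 428, np.float64(163.5), np.float64(-3.8)), (144, 1024, np.float64(205.5), np.float64(0.8)), (150, 1641, np.float64(203.7), np.float64(-0.1)), (156, 1950, np.float64(200.2), np.float64(-0.3)), (162, 770, np.float64(196.6), np.float64(1.3)), (168, 1457, np.float64(153.4), np.float64(1.3)), (174, 112, np.float64(130.7), np.float64(1.0))]
```

Heights along the knob match the "lever down" pictures (205.5/203.7/200.2 against 205.7/203.3/199.8), so the lever is home with a lateral error of about 1 mm. I'll back off and check the clamp angle from the earlier picture.

>>> apply_moves(motion=[{"xyz":[0,0,-20],"twist":0,"jaw":0},{"xyz":[0,0,-60],"twist":0,"jaw":0},{"xyz":[0,0,-105],"twist":0,"jaw":0},{"xyz":[0,30,-130],"twist":0.05,"jaw":0.3},{"xyz":[0,60,-150],"twist":0.1,"jaw":0.3}])

```text
time: 17.65
ee_pos: [0.4985, 0.0777, 0.306]
tcp_rot: [-173.3, 32.5, 176.8]
wrist_force: [0.6, -0.5, 0.1]
opening: 0.0551
grasp_force: 0.0
```

Run:
```python
from h import *
from workcell import camera,camera_params
n="wrist"; c=camera_params(n); p,d=camera(n); np.savez("pics/wrist6.npz",p=p,d=d,**c); cv2.imwrite("pics/wrist6.png",p[:,:,::-1])
A=np.arctan2(14,80); rc=lambda t:G(-48-81.2*np.cos(A+t),167,190+81.2*np.sin(A+t))
for f in("wrist2","wrist6"):
    L=load(f"pics/{f}.npz");C=cloud(L);hsv=cv2.cvtColor(L[0],cv2.COLOR_RGB2HSV)
    m=((hsv[...,1]>120)&((hsv[...,0]<15)|(hsv[...,0]>170))&(C[...,2]>.14)&(C[...,2]<.3)).astype(np.uint8)
    nn,lab,st,ce=cv2.connectedComponentsWithStats(m)
    for i in range(1,nn):
        if st[i,4]>60: print(f,ce[i].round(1),st[i],toG(np.median(C[lab==i],0)).round(1))
    for t in(.85,.9,.95,1,1.05):print(t,proj(L,rc(t)).round(1))
shift(rc(.9),rc(.95),rc(1.))
o,R=pose();
```

```text
wrist2 [252.9 129.1] [238 114  30  31 671] [-134.1   74.5  200.7]
wrist2 [386.8 205.9] [ 367  188   40   36 1174] [-97.7 165.3 269. ]
0.85 [385.7 202. ]
0.9 [386.2 206.9]
0.95 [386.6 211.6]
1 [387.  216.2]
1.05 [387.3 220.6]
wrist6 [203.  195.2] [ 183  177   41   38 1001] [-150.5  -26.5  196.9]
0.85 [443.4 333.1]
0.9 [442.3 337.3]
0.95 [441.  341.4]
1 [439.7 345.2]
1.05 [438.3 348.7]
t 17.7 tcpG [-230.1   43.6  307.2] rot [-173.5   32.6  176.7] q [ 18.5 -27.9 -17.8  71.7 -17.7  19.2] F [-0.8  0.3  1.6] open 55.4 gf 0.0
tool y ang in grinder deg 90.9
[0.657 0.183 0.261] -> [-103.7  125.   107.2]
[0.66  0.183 0.263] -> [-107.7  124.8  107.6]
[0.664 0.182 0.265] -> [-111.7  124.6  108.2]
```

>>> apply_moves(motion=[{"xyz":[-20,50,0],"twist":0,"jaw":0.4},{"xyz":[-50,90,10],"twist":0,"jaw":0.4},{"xyz":[-90,125,25],"twist":0,"jaw":0.4},{"xyz":[-104,125,40],"twist":0,"jaw":0.4},{"xyz":[-104,125,40],"twist":0,"jaw":0.4}])

```text
time: 18.32
ee_pos: [0.6224, 0.1896, 0.3124]
tcp_rot: [-173.1, 32.2, 177.0]
wrist_force: [-0.1, -0.3, 0.0]
opening: 0.0593
grasp_force: 0.0
```

Run:
```python
from h import *
from workcell import camera,camera_params
n="wrist"; c=camera_params(n); p,d=camera(n); np.savez("pics/wrist7.npz",p=p,d=d,**c); cv2.imwrite("pics/wrist7.png",p[:,:,::-1])
A=np.arctan2(14,80); rc=lambda t:G(-48-81.2*np.cos(A+t),167,190+81.2*np.sin(A+t))
L=load("pics/wrist7.npz");C=cloud(L);hsv=cv2.cvtColor(L[0],cv2.COLOR_RGB2HSV)
m=((hsv[...,1]>120)&((hsv[...,0]<15)|(hsv[...,0]>170))&(C[...,2]>.14)&(C[...,2]<.3)).astype(np.uint8)
nn,lab,st,ce=cv2.connectedComponentsWithStats(m)
for i in range(1,nn):
    if st[i,4]>60: print(ce[i].round(1),st[i],toG(np.median(C[lab==i],0)).round(1))
for t in(.85,.9,.95,1,1.05):print(t,proj(L,rc(t)).round(1))
shift(rc(.9))
```

```text
[11.7 57.1] [  0  39  28  35 782] [-135.3  -19.3  174.2]
[281.9 234.5] [ 258  211   48   48 2014] [-98.  166.8 269. ]
0.85 [283. 229.]
0.9 [282.5 235.5]
0.95 [282.  241.8]
1 [281.5 247.8]
1.05 [281.1 253.5]
t 18.38 tcpG [-122.3  168.2  313.4] rot [-173.1   32.3  176.9] q [ 25.4  -5.8   0.2  70.  -21.   25.6] F [-1.  -0.6  0.9] open 60.1 gf 0.0
tool y ang in grinder deg 91.0
[0.657 0.183 0.261] -> [-2.   3.5 62.9]
```

View pics/wrist7.png

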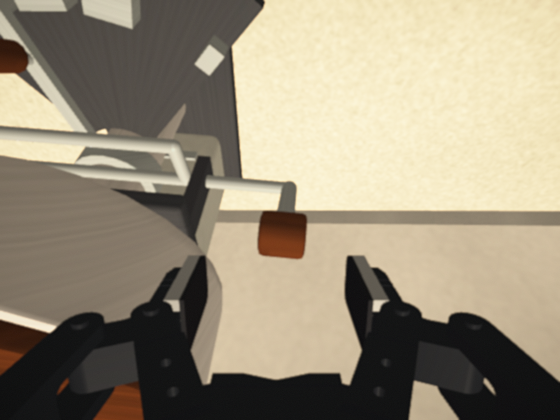

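The roller is at (282,235), so the clamp is at about 0.90 rad. The knob at (11,57) is in its notch and the lane is clear. I'll grip the roller.

>>> apply_moves(motion=[{"xyz":[-1,2,25],"twist":0,"jaw":0.4},{"xyz":[-2,3,50],"twist":0,"jaw":0.3},{"xyz":[-2,3,63],"twist":0,"jaw":0.1},{"xyz":[-2,3,63],"twist":0,"jaw":-0.4},{"xyz":[-2,3,63],"twist":0,"jaw":-0.8}], grip_force=60)

```text
time: 19.0
ee_pos: [0.6564, 0.1839, 0.2626]
tcp_rot: [-173.2, 32.4, 176.9]
wrist_force: [-0.3, -1.3, -5.7]
opening: 0.0262
grasp_force: 59.5
```

>>> apply_moves(motion=[{"xyz":[0,0,0],"twist":0,"jaw":-0.8},{"xyz":[0,0,0],"twist":0,"jaw":-0.8},{"xyz":[0,0,0],"twist":0,"jaw":-0.8}])

```text
time: 19.38
ee_pos: [0.6567, 0.1839, 0.2626]
tcp_rot: [-173.2, 32.4, 177.0]
wrist_force: [-6.3, -0.4, -3.5]
opening: 0.0257
grasp_force: 60.4
```

Run:
```python
from h import *
A=np.arctan2(14,80); rc=lambda t:G(-48-81.2*np.cos(A+t),167,190+81.2*np.sin(A+t))
shift(*[rc(t) for t in np.arange(.9,-.16,-.1)])
```

```text
t 19.38 tcpG [-86.9 167.5 262.6] rot [-173.2   32.4  177. ] q [ 23.4  -2.9  -2.9  63.3 -20.1  23.6] F [-6.3 -0.4 -3.5] open 25.7 gf 60.4
tool y ang in grinder deg 91.0
[0.657 0.183 0.261] -> [ 0.6 -0.4  1.2]
[0.65  0.184 0.257] -> [8.7 0.1 1. ]
[0.644 0.185 0.252] -> [16.7  0.8  1.6]
[0.638 0.186 0.247] -> [24.7  1.4  3. ]
[0.632 0.187 0.241] -> [32.5  2.1  5.2]
[0.628 0.187 0.234] -> [40.   2.9  8.2]
[0.624 0.188 0.227] -> [47.2  3.6 11.9]
[0.62  0.188 0.22 ] -> [54.   4.5 16.3]
[0.618 0.189 0.212] -> [60.2  5.3 21.4]
[0.616 0.189 0.204] -> [66.   6.1 27. ]
[0.615 0.189 0.196] -> [71.2  6.9 33.2]
```

>>> apply_moves(motion=[{"xyz":[8,0.5,0],"twist":0,"jaw":-0.8},{"xyz":[16,1,0.5],"twist":0,"jaw":-0.8},{"xyz":[24,2,2],"twist":0,"jaw":-0.8},{"xyz":[32,2.5,4],"twist":0,"jaw":-0.8},{"xyz":[39.5,3,7],"twist":0,"jaw":-0.8}])

```text
time: 20.0
ee_pos: [0.6298, 0.1874, 0.2408]
tcp_rot: [-173.3, 33.0, 176.7]
wrist_force: [-2.2, -4.7, 12.5]
opening: 0.0257
grasp_force: 59.1
```

Run:
```python
from h import *
A=np.arctan2(14,80); rc=lambda t:G(-48-81.2*np.cos(A+t),167,190+81.2*np.sin(A+t))
shift(*[rc(t) for t in np.arange(.4,-.16,-.1)])
```

```text
t 20.0 tcpG [-114.   167.3  240.8] rot [-173.3   33.   176.7] q [ 25.   -6.6  -8.8  60.9 -21.   25.1] F [-2.2 -4.7 12.5] open 25.7 gf 59.1
tool y ang in grinder deg 90.8
[0.628 0.187 0.234] -> [5.5 0.4 4.5]
[0.624 0.188 0.227] -> [12.7  1.1  8.1]
[0.62  0.188 0.22 ] -> [19.6  1.9 12.4]
[0.618 0.189 0.212] -> [25.9  2.7 17.4]
[0.616 0.189 0.204] -> [31.7  3.5 23. ]
[0.615 0.189 0.196] -> [36.9  4.3 29.2]
```

>>> apply_moves(motion=[{"xyz":[7,0.7,4],"twist":0,"jaw":-0.8},{"xyz":[14,1.5,8.5],"twist":0,"jaw":-0.8},{"xyz":[20.5,2.3,13.5],"twist":0,"jaw":-0.8},{"xyz":[26.5,3,19],"twist":0,"jaw":-0.8},{"xyz":[31,3.7,24],"twist":0,"jaw":-0.8}])

```text
time: 20.62
ee_pos: [0.6157, 0.1888, 0.2024]
tcp_rot: [-173.3, 32.8, 176.8]
wrist_force: [-11.9, -4.5, 13.5]
opening: 0.0263
grasp_force: 68.7
```

Run:
```python
from h import *
A=np.arctan2(14,80); rc=lambda t:G(-48-81.2*np.cos(A+t),167,190+81.2*np.sin(A+t))
shift(*[rc(t) for t in (.1,0,-.1)])
```

```text
t 20.62 tcpG [-128.3  166.9  202.4] rot [-173.3   32.8  176.8] q [ 25.7  -8.  -14.2  57.3 -21.3  25.9] F [-11.9  -4.5  13.5] open 26.3 gf 68.7
tool y ang in grinder deg 90.9
[0.618 0.189 0.212] -> [-6.9 -0.9 -6.8]
[0.616 0.189 0.204] -> [-1.1 -0.1 -1.2]
[0.615 0.189 0.196] -> [4.1 0.8 5. ]
```

>>> apply_moves(motion=[{"xyz":[1.5,0,2],"twist":0,"jaw":-0.8},{"xyz":[3,0,4],"twist":0,"jaw":-0.8},{"xyz":[3,0,4],"twist":0,"jaw":-0.8}])

```text
time: 21.0
ee_pos: [0.6152, 0.1888, 0.1971]
tcp_rot: [-173.3, 32.8, 176.8]
wrist_force: [-10.4, -2.1, 10.6]
opening: 0.0259
grasp_force: 70.2
```

>>> apply_moves(motion=[{"xyz":[0,0,0],"twist":0,"jaw":-0.3},{"xyz":[0,0,0],"twist":0,"jaw":0.3},{"xyz":[0,0,0],"twist":0,"jaw":0.4},{"xyz":[0,0,-30],"twist":0,"jaw":0.4},{"xyz":[0,0,-80],"twist":0,"jaw":0.4}])

```text
time: 21.62
ee_pos: [0.5715, 0.1998, 0.2586]
tcp_rot: [-173.0, 32.2, 177.0]
wrist_force: [0.5, 0.2, 0.6]
opening: 0.0598
grasp_force: 0.0
```

Run:
```python
from h import *
from workcell import camera,camera_params
n="wrist"; c=camera_params(n); p,d=camera(n); np.savez("pics/wrist8.npz",p=p,d=d,**c); cv2.imwrite("pics/wrist8.png",p[:,:,::-1])
A=np.arctan2(14,80); rc=lambda t:G(-48-81.2*np.cos(A+t),167,190+81.2*np.sin(A+t))
L=load("pics/wrist8.npz");C=cloud(L);hsv=cv2.cvtColor(L[0],cv2.COLOR_RGB2HSV)
m=((hsv[...,1]>120)&((hsv[...,0]<15)|(hsv[...,0]>170))&(C[...,2]>.14)&(C[...,2]<.3)).astype(np.uint8)
nn,lab,st,ce=cv2.connectedComponentsWithStats(m)
for i in range(1,nn):
    if st[i,4]>60: print(ce[i].round(1),st[i],toG(np.median(C[lab==i],0)).round(1))
for t in(.1,.05,0,):print(t,proj(L,rc(t)).round(1))
shift()
```

```text
[  7.5 167.3] [  0 152  19  31 446] [-135.1  -18.8  170.5]
[276.1 239.8] [ 254  218   45   45 1772] [-139.7  166.7  212. ]
0.1 [275.6 253.1]
0.05 [276.4 246.6]
0 [277.1 240.3]
t 21.68 tcpG [-174.3  173.1  267.2] rot [-173.4   32.7  176.8] q [ 29.2 -12.  -10.3  66.6 -22.6  29.2] F [0.8 1.5 6.8] open 59.8 gf 0.0
tool y ang in grinder deg 91.0
```

View pics/wrist8.png

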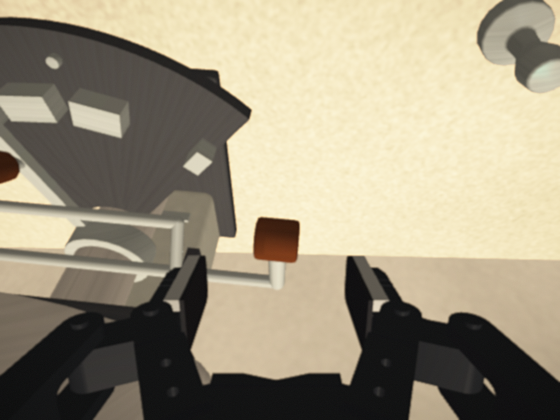

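The roller is at (276,240), which matches the fully down prediction of (277,240), and the knob at (8,167) is still in the marked notch. I'll back off and hand in.

>>> apply_moves(motion=[{"xyz":[0,0,-40],"twist":0,"jaw":0.4},{"xyz":[0,0,-70],"twist":0,"jaw":0.4},{"xyz":[0,0,-70],"twist":0,"jaw":0.4},{"xyz":[0,0,-70],"twist":0,"jaw":0.4}])

```text
time: 22.18
ee_pos: [0.5358, 0.2105, 0.3176]
tcp_rot: [-173.1, 32.4, 177.0]
wrist_force: [-0.0, 0.0, -1.0]
opening: 0.0599
grasp_force: 0.0
```

Run:
```python
from workcell import bot
print(bot.job_done())
```

```text
the job is handed in; nothing more can be done
None
```

I handed the job in at about 22 s, with the lever home in the marked middle notch, the clamp handle measured fully down, and the gripper clear; the clamp reached only about 0.90 rad on the way up (0.85 needed, 1 or more advised), and no verdict came back.

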